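# Hang the tool rail on the bench rack

## Robot

A 7-joint arm with a two-finger parallel gripper is mounted at the origin on the work surface. World frame = base frame: x ahead of the robot, y to its left, z up, the work surface at z = 0. Lengths are in mm, angles in rad, forces in N, time in s.
With the tool pointing down it reaches from about 400 to 850 mm from the base axis. Payload 4.5 kg.
Tool frame: the origin (TCP) lies midway between the tips of the shut fingers; the grasp point (between the pads) lies 19 mm behind it; x points along the fingers, y is the direction in which the jaws open and shut, and the axes are right-handed (so a half turn about x gives the same grasp; the last joint's range is limited). The gripper opens to 85 mm and grips with 20 to 120 N. Pads are 22 mm wide; open, the fingers measure 114 mm over their backs; the gripper's body (76 mm by 85 mm) begins 54 mm behind the grasp point. The pads swing forward as they close: fully open they stand 13 mm farther back than shut.
Start: joints at [-1.239, 0.689, -0.195, 1.565, 0.157, 0.902, -0.215], TCP at [183.366, 597.521, 231.317] pointing down, gripper open.
Joint ranges: [-3.01, 3.01], [-0.46, 2.08], [-1.47, 1.51], [0.13, 2.56], [-1, 4.14], [0.04, 2.09], [-2.66, 2.66]. Speed limits (rad/s): [2.57, 2.57, 3.14, 3.14, 3.14, 3.14, 3.14].

## Interface

Orientations are given as a rotation vector (axis times angle).
In Python, from workcell import bot, camera gives the robot as it stands.
- The arm moves only by the tool carry_out, never from a script. Its argument "increments" is a list of rows, each an object of numbers: "dx", "dy", "dz": the shift along the tool's x, y, z each as a share of 400 mm, from -1 to 1; "rx", "ry", "rz": the turn, a rotation vector about the tool's x, y, z each as a share of 0.5 rad, from -1 to 1; "hand": the opening in per cent of the stroke, from 0 (shut) to 100 (fully open). In form: [{"dx": .., "dy": .., "dz": .., "rx": .., "ry": .., "rz": .., "hand": ..}, ...]. A call has 1 to 10 rows; each row is the pose to reach, as a shift and turn from the pose measured when the call began, along the tool's axes at that moment; what a row does not reach only later rows make up. A row lasts 1/10 s, in which the tool goes at most 50 mm and 8.59 degrees, less where a joint would pass 70% of its speed; a pose out of reach is approached as far as the arm can. A call with a number of a shift or a turn outside -1 to 1 is refused whole. A call with a gripper value outside its range is refused whole. The fingers move at their own pace and stop on an object; the grip force is fixed at half the most. Time passes only in rows, so rows that repeat a pose let the fingers close. It gives the time, the measured TCP pose, the force and the opening at its end, in the units of the state.
- bot.observe(): the state, without advancing time (a new reading comes with each control period).
- camera(name): name is "scene" or "top"; returns a dict with "img" (384x512x3 uint8, blue, green, red), "range_z" (384x512 float32, mm along the optical axis (not along the pixel's ray), 0 where there is no reading), "intrinsics" (3x3 intrinsics, pixels), "R" (3x3) and "t" (3): a world point X has camera coordinates R X + t. Camera axes: x right, y down, z forward; pixel columns grow to the right and rows downward; lengths in mm; the calibration is good to about 2 mm. A picture is of the moment at which its call begins.
- bot.sign_off(): hands the job in, once; it reports no verdict.
The state is a dict: "t": time; "joints": joint angles; "joint_vel": joint speeds; "joint_efforts": joint torques, N m; "position": TCP position; "tool_rot": TCP orientation; "contact_force": force on the tool from outside, world axes, zero at the start; "ft_torque": the same for the moment, N m; "width": finger opening in mm.
Only numpy, scipy, OpenCV 4.12 (cv2) and the standard library are available. Lean on these libraries where they do the work, as an engineer would, in place of code of your own. Each camera call takes 0.05 s, during which the arm holds its last target.

## Task

Hang the green tool rail on the two slotted posts of the bench rack: hook its tabs into the top two slots of each post, hold it pressed against the posts and push it down until it is fully home and both spring latches have snapped out. Use firm, steady hand pressure of some 20 to 25 N, never a blow or brute force, leave the jar, hammer and screwdriver alone, and let go of the rail at the end.

Things in the scene. Friction and masses are not known exactly. Their poses are not given: they have to be found in the camera images.
- rack: Bench rack, bolted down: two grey steel posts 40 mm wide, 30 deep, 250 tall, centre lines 240 mm apart, joined low at the back (below 80 mm; open between the posts above that). Origin at bench level, midway between the posts, in the plane of their flat front faces; x points from the front into the posts, y left along the rack seen from the robot, z up.
- rack_slot_left (a point): Middle of the lower edge of the left post's topmost slot, on its front face, 190 mm above the bench. Each post has four slots down its centre line, each 9 mm wide and 28 mm high, lower edges at 40, 90, 140 and 190 mm; the wall there is 3 mm thick and the post is hollow behind. The top two (140 and 190) are for the rail. Axes as the rack's.
- rack_slot_right (a point): The same point of the right post, 240 mm from the left one.
- rack_home (a point): Where the rail's origin belongs when fully home in the top two slots: 126 mm above the bench, midway between the posts, in the plane of their front faces. Once let go, the rail may hang up to 2 mm in front of it. Axes as the rack's.
- rail: Green steel tool rail, about 0.45 kg, 280 mm long, standing on the bench the way up it hangs. Origin at its underside, midway along, in the plane of the rear faces of its two connector plates (4 mm thick, 42 wide, 98 high, centred at y = +-120 mm); x points to the rear, the way the tabs point, y along the rail, z up. Tool pegs stick out 23 mm in front at y = +-62 and +-86 mm.
- rail_grip (a point): Centre of the rail's green box tube, 66 mm above the underside and 15 mm in front of the plates' rear faces. The tube is 24 mm thick (x), 36 mm high and 198 mm long, free of pegs in the middle 100 mm. A good hold: from above, fingers across the 24 mm.
- rail_tab_left (a point): Underside of the upper tab's shank at the left plate's rear face (rail x 0, y 120, z 64 mm). Each plate has two tabs 6 mm wide, the lower one 50 mm below. A tab: shank 10 mm high, then a hook hanging 10 mm lower, 11 mm long in all, with a rounded nose. Between plate and hook are 4.5 mm for the 3 mm wall, so the hook passes down behind it only with the plate pressed close.
- rail_tab_right (a point): The same point at the right plate. The tabs pass through the slots while this point is 10 to 18 mm above the slot's lower edge (rail origin 136 to 144 mm above the bench); home, the shanks sit on the lower edges. Friction of the sprung latches holds the rail up on the way: about 10 to 20 N of push down is needed.
- latch_left (a joint): Left spring latch: brass tongue 6 mm wide, 8 high (rail z 82.5 to 90.5 mm), red thumb knob in front. 0 = out, tongue 6 mm proud of the plate's rear face; grows (m) as it is pushed back, spring 6 N at 0, 10 N at 6 mm. The post's face holds it back 4 to 6 mm until, in the last 1.5 mm down, it snaps out into the slot (under 1.5 mm) and locks the rail.
- latch_right (a joint): The same latch at the right plate; pressing both back takes about 20 N.
- jar: Bystander: glass jar with a steel lid, 60 mm across, 85 mm tall, origin at the centre of its underside.
- hammer: Bystander: hammer with a wooden handle, 260 mm long, lying on the bench.
- screwdriver: Bystander: screwdriver with an orange handle, 200 mm long, lying on the bench.

How it is judged:
By the outcome, as a careful person would: the job done as asked, in the order asked, and still so for the second after the job is handed in, with the robot touching nothing.
It also fails if it takes over 66 s, if anything falls off the work surface, if the arm or the gripper's body presses on something with over 40 N, if the wrist force passes 120 N, or if a joint passes its speed limit or range.

## Working session

There is one attempt and no reset: what is moved stays moved. The work goes in short steps, Python scripts to look and compute and a tool call to move; the robot and the scene stay as the last step left them, time stands still between calls to the robot, and variables do not carry over. Pictures are saved under pics/ and viewed, and the job is handed in when it is done.

Besides the shell and the picture viewer there is one more tool, called after ">>>" in YAML: its name, and indented under it one key for each argument. carry_out: Moves the arm, as the interface text tells. Shift numbers are shares of 400 mm and turn numbers shares of 0.5 rad, none past 1 either way. Its arguments: {"type":"object","properties":{"increments":{"type":"array"}},"required":["increments"]}

```bash
mkdir -p pics; ls; python3 - <<'E'
from workcell import bot,camera
import cv2,numpy as np
print(bot.observe())
for n in("scene","top"):
    c=camera(n); cv2.imwrite(f"pics/{n}0.png",c["img"]); np.savez(f"{n}0.npz",**c)
    print(n,c["intrinsics"],c["R"],c["t"])
E
```

```text
pics
{'t': 0.0, 'joints': array([-1.23922569,  0.6899749 , -0.19449551,  1.56636679,  0.15730015,
        0.90250176, -0.21509619]), 'joint_vel': array([-2.08704933e-03,  7.86321733e-04,  1.37184712e-03, -4.65418863e-04,
        7.23699162e-04,  7.97621256e-04, -6.37034775e-06]), 'joint_efforts': array([ 2.84918160e-04, -5.39599586e+01, -1.26662795e+00, -1.58536845e+01,
        8.99535546e-03,  9.62465390e-03,  1.12363750e-05]), 'position': array([183.23431298, 596.84591545, 230.48318985]), 'tool_rot': array([ 0.23219415,  1.55826515, -0.23511812]), 'contact_force': array([-0.42433892, -0.61736568, -0.23983852]), 'ft_torque': array([-0.0395852 ,  0.01775767,  0.02244487]), 'width': 85.46608037037589}
scene [[461.44298801   0.         262.39094483]
 [  0.         461.44298801 205.47444187]
 [  0.           0.           1.        ]] [[ 0.37095309  0.92855025 -0.01371983]
 [ 0.75753133 -0.31111115 -0.57389558]
 [-0.53715927  0.20249514 -0.81881355]] [-193.56705757 -303.35755751 1772.97288124]
top [[386.19687614   0.         247.75883365]
 [  0.         386.19687614 191.5103149 ]
 [  0.           0.           1.        ]] [[ 6.65376769e-04 -9.99933932e-01 -1.14755556e-02]
 [-9.88962820e-01  1.04225694e-03 -1.48160232e-01]
 [ 1.48162403e-01  1.14474802e-02 -9.88896788e-01]] [ -10.58707847  509.59524726 1230.73108422]
```

View pics/scene0.png

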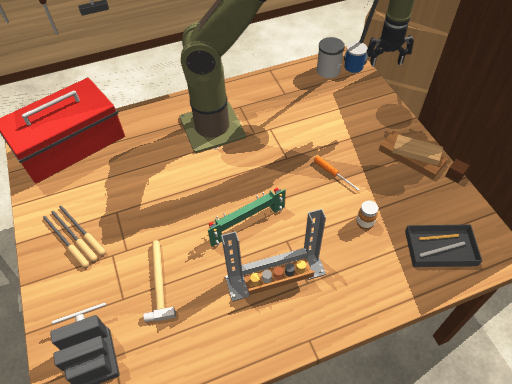

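View pics/top0.png

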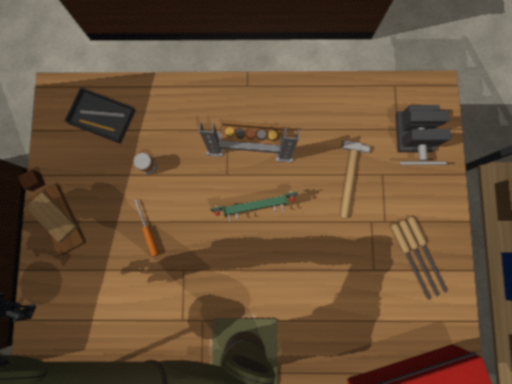

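The scene view shows the rail at about (247,215) and the rack posts at (233,262) and (316,235). In the top view the rail is at (255,205) and the posts are at about (210,140) and (288,145). Next I'll crop in close and pull 3D points.

```bash
cat > h.py <<'E'
import numpy as np,cv2
def load(f): return dict(np.load(f))
def cloud(c):
    K=c["intrinsics"];d=c["range_z"].astype(float)
    v,u=np.mgrid[:d.shape[0],:d.shape[1]]
    P=np.stack([(u-K[0,2])/K[0,0]*d,(v-K[1,2])/K[1,1]*d,d],-1)
    W=(P-c["t"])@c["R"]
    W[d==0]=np.nan
    return W
def proj(c,X):
    p=np.atleast_2d(X)@c["R"].T+c["t"]; q=p@c["intrinsics"].T; return q[:,:2]/q[:,2:]
def ray(c,uv,z):
    uv=np.atleast_2d(uv).astype(float); K=c["intrinsics"]
    d=np.c_[(uv[:,0]-K[0,2])/K[0,0],(uv[:,1]-K[1,2])/K[1,1],np.ones(len(uv))]@c["R"]
    o=-c["R"].T@c["t"]; s=(z-o[2])/d[:,2]; return o+d*s[:,None]
E
python3 - <<'E'
from h import *
s=load("scene0.npz");t=load("top0.npz")
cv2.imwrite("pics/sc.png",cv2.resize(s["img"][175:310,195:340],None,fx=5,fy=4.4,interpolation=cv2.INTER_CUBIC)[:600])
cv2.imwrite("pics/tc.png",cv2.resize(t["img"][110:225,190:310],None,fx=5,fy=5,interpolation=cv2.INTER_CUBIC))
for n,c in(("s",s),("t",t)):
    W=cloud(c); hsv=cv2.cvtColor(c["img"],cv2.COLOR_BGR2HSV)
    tab=(W[...,0]>300)&(W[...,0]<850)&(abs(W[...,1])<300)
    b=W[tab&(abs(W[...,2])<15)]; print(n,"table z",np.median(b[:,2]))
    g=(hsv[...,0]>60)&(hsv[...,0]<95)&(hsv[...,1]>90)&tab&(W[...,2]>15)
    P=W[g]; print("green",len(P),P.min(0),P.max(0))
    top=P[(P[:,2]>75)&(P[:,2]<92)]; m=top.mean(0); print("tubetop",len(top),m, cv2.fitLine(top[:,:2].astype(np.float32),cv2.DIST_HUBER,0,.01,.01).ravel())
    k=tab&(W[...,2]>235)&(W[...,2]<262); P=W[k]; 
    for sg in(1,-1):
        q=P[(P[:,1]-P[:,1].mean())*sg>0]; print("post",len(q),q.mean(0),q.min(0),q.max(0))
E
```

```text
s table z 0.7068173473578766
green 902 [ 433.32015584 -168.85930521   15.67004669] [508.23355835 104.01077899 103.16121913]
tubetop 512 [467.54959604 -34.57268521  83.44776604] [ 1.9117555e-01 -9.8155588e-01  4.6815585e+02 -3.4123890e+01]
post 103 [659.60218271 103.09531327 244.89718143] [645.86164761  80.38369075 235.18842611] [680.83530216 122.56601255 253.12388441]
post 87 [ 636.95027862 -136.06169209  245.75462927] [ 627.7034054  -157.55084721  235.29203222] [ 660.69152596 -116.56299574  253.91497733]
t table z -1.0702111307400837
green 6 [ 463.49314754 -122.06436872   78.78154746] [475.1970933  -59.26460364  86.56637535]
tubetop 6 [468.73889059 -79.18141143  83.47992244] [ 1.3049327e-01 -9.9144918e-01  4.6930075e+02 -8.2429939e+01]
post 64 [655.01618526 104.6985387  245.62336582] [646.07710855  84.32753913 235.14694426] [678.9144908  125.06179499 251.14730766]
post 59 [ 634.36713769 -133.74186389  246.21922347] [ 624.55028645 -153.76345036  235.5718231 ] [ 657.64479931 -114.04069571  256.08916176]
```

View pics/sc.png

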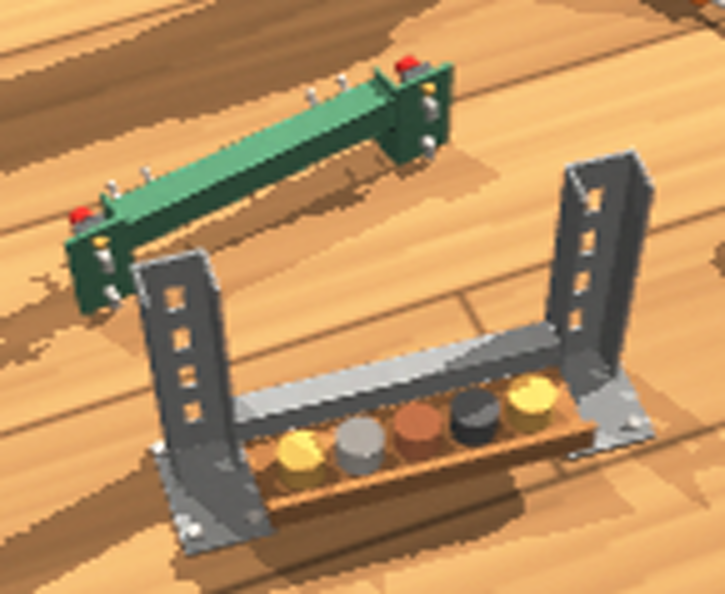

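View pics/tc.png

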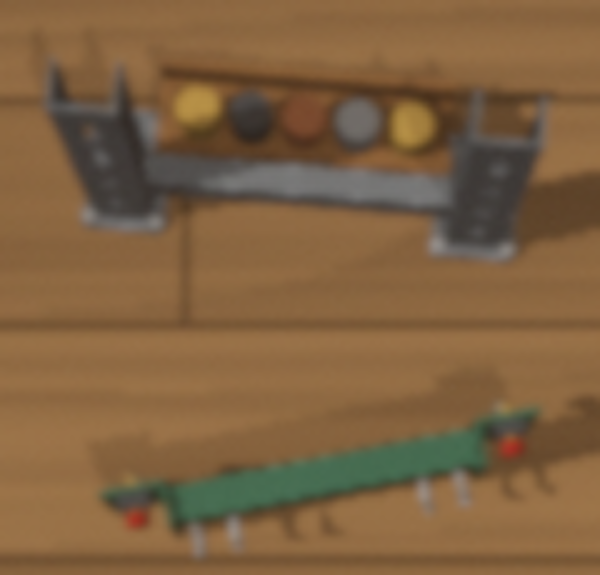

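```bash
python3 - <<'E'
from h import *
from scipy.spatial.transform import Rotation as R
print(R.from_rotvec([0.23219415,1.55826515,-0.23511812]).as_matrix().round(3))
s=load("scene0.npz");t=load("top0.npz")
for n,c in(("s",s),("t",t)):
    W=cloud(c); hsv=cv2.cvtColor(c["img"],cv2.COLOR_BGR2HSV)
    tab=(W[...,0]>400)&(W[...,0]<560)&(W[...,1]<140)&(W[...,1]>-220)
    g=(hsv[...,0]>60)&(hsv[...,0]<95)&(hsv[...,1]>60)&tab&(W[...,2]>20)
    top=g&(W[...,2]>79)&(W[...,2]<89)
    P=W[top]
    # tube only (exclude plate ends): keep |along|<95
    rc=cv2.minAreaRect(P[:,:2].astype(np.float32)); print(n,len(P),rc, np.median(P[:,2]))
    l=cv2.fitLine(P[:,:2].astype(np.float32),cv2.DIST_HUBER,0,.01,.01).ravel()
    d=l[:2]*np.sign(l[1]); a=(P[:,:2]-l[2:])@d; mm=abs(a-np.median(a))<85
    l=cv2.fitLine(P[mm][:,:2].astype(np.float32),cv2.DIST_HUBER,0,.01,.01).ravel(); d=l[:2]*np.sign(l[1]); 
    a=(P[:,:2]-l[2:])@d; b=(P[:,:2]-l[2:])@[d[1],-d[0]]
    print("yaw",np.arctan2(-d[0],d[1]),"ends",np.percentile(a,[0,2,98,100]),"w",np.percentile(b,[1,50,99]),"mid",l[2:]+d*(a.min()+a.max())/2)
    # rack front faces
    for y0 in(103,-135):
        m=(W[...,0]>600)&(W[...,0]<700)&(abs(W[...,1]-y0)<35)&(W[...,2]>100)&(W[...,2]<249)
        P=W[m]; print("post",len(P),np.percentile(P,[1,50,99],axis=0).round(1).tolist())
E
```

```text
[[-0.     0.293  0.956]
 [-0.002  0.956 -0.293]
 [-1.    -0.002  0.   ]]
s 437 ((463.9532470703125, -33.87019348144531), (36.06779098510742, 275.43377685546875), 11.045999526977539) 84.04330935435014
yaw 0.19088073 ends [-134.30507429 -107.17799586  111.6425925   141.12940702] w [-13.86116065   1.03793321  15.27459456] mid [465.5443426  -33.53522501]
post 513 [[648.3, 80.8, 104.1], [657.4, 110.5, 185.4], [681.8, 122.0, 248.7]]
post 418 [[627.9, -157.3, 101.6], [632.7, -132.6, 182.7], [661.4, -117.8, 248.5]]
t 358 ((460.9750061035156, -34.74314880371094), (20.825090408325195, 194.2580108642578), 10.716382026672363) 83.06473408362048
yaw 0.1927472 ends [-102.07935042  -97.65525397   87.41062922   92.23860937] w [-9.43186838  0.02330828  9.59415615] mid [460.46147758 -34.86349802]
post 267 [[645.3, 83.4, 103.4], [648.6, 100.2, 191.6], [678.1, 125.2, 248.6]]
post 225 [[625.2, -153.6, 102.3], [627.9, -132.0, 190.2], [657.6, -113.5, 248.6]]
```

Both views put the rail's grip at about (463,-34.5) with a yaw of 0.192, and the tube top at z = 84 as it should be. I'll write a helper to convert poses into move shares, then move over the rail.

```bash
cat >> h.py <<'E'
def to(pos,yaw=None,cap=True):
    from workcell import bot
    from scipy.spatial.transform import Rotation as R
    o=bot.observe(); M=R.from_rotvec(o["tool_rot"])
    d=M.inv().apply(np.array(pos)-o["position"])/400
    r=np.zeros(3)
    if yaw is not None:  # tool x down, tool y at world angle yaw
        T=np.array([[0,0,-1],[np.cos(yaw),np.sin(yaw),0],[0,0,0]]).T; T[:,2]=np.cross(T[:,0],T[:,1])
        r=(M.inv()*R.from_matrix(T)).as_rotvec()/0.5
    print("now",o["t"],o["position"].round(1),"F",o["contact_force"].round(1),"T",o["ft_torque"].round(2),"w",round(o["width"],1))
    print("d",d.round(4),"r",r.round(4))
E
python3 -c "
from h import *
to([323,281,231],.192)"
```

```text
now 0.1 [183.3 596.9 230.6] F [-0.  -0.1  0.1] T [-0.01 -0.01  0.  ] w 85.3
d [ 1.000e-04 -6.526e-01  5.656e-01] r [2.1622e+00 2.0000e-03 2.7000e-03]
```

>>> carry_out:
  increments:
    - {"dy":-0.653,"dz":0.566,"rx":1,"hand":100}
    - {"dy":-0.653,"dz":0.566,"rx":1,"hand":100}
    - {"dy":-0.653,"dz":0.566,"rx":1,"hand":100}
    - {"dy":-0.653,"dz":0.566,"rx":1,"hand":100}
    - {"dy":-0.653,"dz":0.566,"rx":1,"hand":100}
    - {"dy":-0.653,"dz":0.566,"rx":1,"hand":100}
    - {"dy":-0.653,"dz":0.566,"rx":1,"hand":100}
    - {"dy":-0.653,"dz":0.566,"rx":1,"hand":100}

```text
invalid input
```

```bash
python3 -c "
from h import *
to([463,-34.5,180],.192)"
```

```text
now 0.1 [183.3 596.9 230.6] F [-0.  -0.1  0.1] T [-0.01 -0.01  0.  ] w 85.3
d [ 0.1287 -1.3038  1.1316] r [2.1622e+00 2.0000e-03 2.7000e-03]
```

>>> carry_out:
  increments:
    - {"dx":0,"dy":-0.653,"dz":0.566,"rx":1.0,"ry":0,"rz":0,"hand":100}
    - {"dx":0,"dy":-0.653,"dz":0.566,"rx":1.0,"ry":0,"rz":0,"hand":100}
    - {"dx":0,"dy":-0.653,"dz":0.566,"rx":1.0,"ry":0,"rz":0,"hand":100}
    - {"dx":0,"dy":-0.653,"dz":0.566,"rx":1.0,"ry":0,"rz":0,"hand":100}
    - {"dx":0,"dy":-0.653,"dz":0.566,"rx":1.0,"ry":0,"rz":0,"hand":100}
    - {"dx":0,"dy":-0.653,"dz":0.566,"rx":1.0,"ry":0,"rz":0,"hand":100}
    - {"dx":0,"dy":-0.653,"dz":0.566,"rx":1.0,"ry":0,"rz":0,"hand":100}
    - {"dx":0,"dy":-0.653,"dz":0.566,"rx":1.0,"ry":0,"rz":0,"hand":100}

```text
t: 0.9
position: [325.1, 273.1, 230.7]
tool_rot: [0.626, 1.475, -0.638]
contact_force: [-0.6, 0.4, -0.7]
width: 85.5
```

```bash
python3 -c "
from h import *
to([463,-34.5,180],.192)"
```

```text
now 0.9 [325.1 273.1 230.7] F [-0.6  0.4 -0.7] T [ 0.05 -0.   -0.04] w 85.5
d [ 0.1323 -0.2803  0.7939] r [1.139  0.0128 0.0092]
```

>>> carry_out:
  increments:
    - {"dx":0,"dy":-0.28,"dz":0.794,"rx":1.0,"ry":0.013,"rz":0.009,"hand":100}
    - {"dx":0,"dy":-0.28,"dz":0.794,"rx":1.0,"ry":0.013,"rz":0.009,"hand":100}
    - {"dx":0,"dy":-0.28,"dz":0.794,"rx":1.0,"ry":0.013,"rz":0.009,"hand":100}
    - {"dx":0,"dy":-0.28,"dz":0.794,"rx":1.0,"ry":0.013,"rz":0.009,"hand":100}
    - {"dx":0,"dy":-0.28,"dz":0.794,"rx":1.0,"ry":0.013,"rz":0.009,"hand":100}
    - {"dx":0,"dy":-0.28,"dz":0.794,"rx":1.0,"ry":0.013,"rz":0.009,"hand":100}
    - {"dx":0,"dy":-0.28,"dz":0.794,"rx":1.0,"ry":0.013,"rz":0.009,"hand":100}
    - {"dx":0,"dy":-0.28,"dz":0.794,"rx":1.0,"ry":0.013,"rz":0.009,"hand":100}
    - {"dx":0,"dy":-0.28,"dz":0.794,"rx":1.0,"ry":0.013,"rz":0.009,"hand":100}

```text
t: 1.8
position: [463.3, -34.7, 232.6]
tool_rot: [1.016, 1.321, -1.017]
contact_force: [-0.9, 0.7, -0.3]
width: 85.4
```

```bash
python3 -c "
from h import *
to([463,-34.5,150],.192)"
```

```text
now 1.8 [463.3 -34.7 232.6] F [-0.9  0.7 -0.3] T [ 0.04 -0.01  0.  ] w 85.4
d [ 0.2065 -0.0004 -0.0006] r [ 0.1336 -0.0009  0.0017]
```

>>> carry_out:
  increments:
    - {"dx":0.1,"dy":0,"dz":0,"rx":0.134,"ry":0,"rz":0,"hand":100}
    - {"dx":0.2,"dy":0,"dz":0,"rx":0.134,"ry":0,"rz":0,"hand":100}
    - {"dx":0.28,"dy":0,"dz":0,"rx":0.134,"ry":0,"rz":0,"hand":100}
    - {"dx":0.28,"dy":0,"dz":0,"rx":0.134,"ry":0,"rz":0,"hand":100}

```text
t: 2.2
position: [460.1, -32.2, 117.6]
tool_rot: [1.061, 1.304, -1.069]
contact_force: [-0.2, 0.2, 0.1]
width: 85.4
```

```bash
python3 - <<'E'
from h import *
from workcell import camera
for n,b in(("scene",(150,300,180,330)),("top",(140,290,180,330))):
    c=camera(n); np.savez(f"{n}1.npz",**c)
    cv2.imwrite(f"pics/{n}1.png",cv2.resize(c["img"][b[0]:b[1],b[2]:b[3]],None,fx=4,fy=4,interpolation=cv2.INTER_CUBIC))
to([463,-34.5,46],.192)
E
```

```text
now 2.3 [462.8 -33.1 120.8] F [-0.2  0.1  0.7] T [-0.04 -0.    0.06] w 85.2
d [0.1871 0.0002 0.0037] r [ 0.0046 -0.0026  0.0042]
```

View pics/scene1.png

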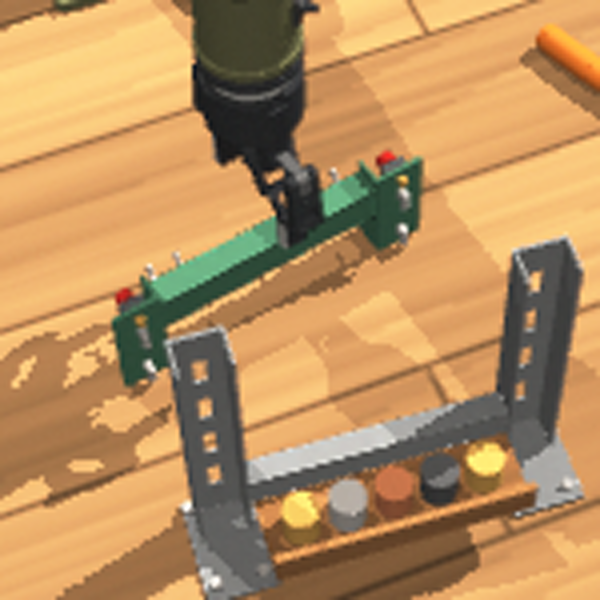

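View pics/top1.png

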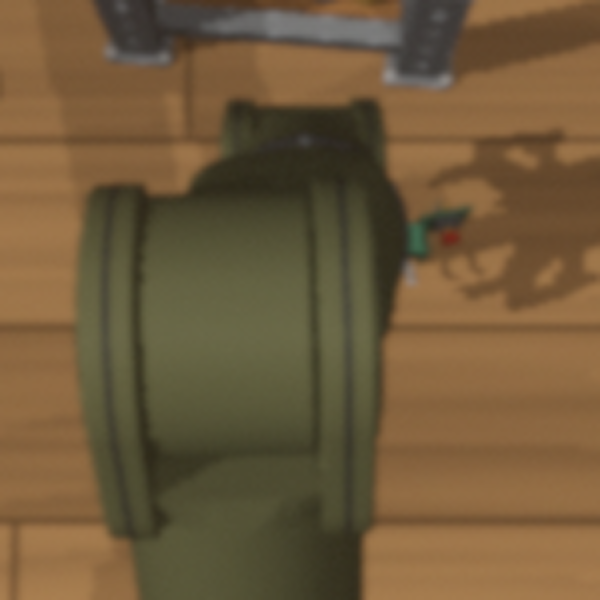

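The scene view shows the open gripper straddling the middle of the tube, at about (300,215) in the crop, which is roughly (255,204) in the image. The arm now hides the rail from the top camera. I'll go down and grip.

>>> carry_out:
  increments:
    - {"dx":0.1,"dy":0,"dz":0.004,"rx":0.005,"ry":0,"rz":0,"hand":100}
    - {"dx":0.187,"dy":0,"dz":0.004,"rx":0.005,"ry":0,"rz":0,"hand":100}
    - {"dx":0.187,"dy":0,"dz":0.004,"rx":0.005,"ry":0,"rz":0,"hand":100}
    - {"dx":0.187,"dy":0,"dz":0.004,"rx":0.005,"ry":0,"rz":0,"hand":100}
    - {"dx":0.187,"dy":0,"dz":0.004,"rx":0.005,"ry":0,"rz":0,"hand":0}
    - {"dx":0.187,"dy":0,"dz":0.004,"rx":0.005,"ry":0,"rz":0,"hand":0}
    - {"dx":0.187,"dy":0,"dz":0.004,"rx":0.005,"ry":0,"rz":0,"hand":0}
    - {"dx":0.187,"dy":0,"dz":0.004,"rx":0.005,"ry":0,"rz":0,"hand":0}
    - {"dx":0.187,"dy":0,"dz":0.004,"rx":0.005,"ry":0,"rz":0,"hand":0}
    - {"dx":0.187,"dy":0,"dz":0.004,"rx":0.005,"ry":0,"rz":0,"hand":0}

```text
t: 3.3
position: [462.7, -34.7, 46.7]
tool_rot: [1.067, 1.296, -1.068]
contact_force: [-1.4, -0.9, 7.3]
width: 23.3
```

```bash
python3 -c "
from h import *
to([463,-34.5,226],.192)"
```

```text
now 3.3 [462.7 -34.7  46.7] F [-1.4 -0.9  7.3] T [-0.    0.22 -0.01] w 23.3
d [-0.4482 -0.     -0.001 ] r [-0.0011 -0.0024  0.0042]
```

Gripped at a width of 23.3, so the rail's underside is TCP z minus 46.7. I'll lift it and fit the rack pose from the first images.

>>> carry_out:
  increments:
    - {"dx":-0.1,"dy":0,"dz":0,"rx":0,"ry":0,"rz":0,"hand":0}
    - {"dx":-0.2,"dy":0,"dz":0,"rx":0,"ry":0,"rz":0,"hand":0}
    - {"dx":-0.3,"dy":0,"dz":0,"rx":0,"ry":0,"rz":0,"hand":0}
    - {"dx":-0.35,"dy":0,"dz":0,"rx":0,"ry":0,"rz":0,"hand":0}
    - {"dx":-0.35,"dy":0,"dz":0,"rx":0,"ry":0,"rz":0,"hand":0}

```text
t: 3.8
position: [464.1, -35.0, 188.8]
tool_rot: [1.069, 1.292, -1.065]
contact_force: [0.6, 0.5, -6.2]
width: 23.4
```

```bash
python3 - <<'E'
from h import *
s=load("scene0.npz");t=load("top0.npz")
th=-0.092
for it in range(3):
  ex=np.array([np.cos(th),np.sin(th)]);ey=np.array([-ex[1],ex[0]])
  for n,c in(("s",s),("t",t)):
    W=cloud(c); o=np.array([640,-15])
    X=(W[...,:2]-o)@ex; Y=(W[...,:2]-o)@ey; Z=W[...,2]
    r=[]
    for sg in(1,-1):
        m=(abs(Y-120*sg)<14)&(abs(X)<12)&(Z>110)&(Z<240)
        x=X[m]; h,e=np.histogram(x,np.arange(-12,12.1,1)); 
        md=np.median(x); x2=x[abs(x-md)<5]
        mm=(abs(Y-120*sg)<40)&(X>-12)&(X<35)&(Z>110)&(Z<240); y=Y[mm]
        r.append((np.median(x2),len(x2),np.std(x2),np.percentile(y,[1,99]).round(1)))
    print(n,r)
    th_n=th-(r[0][0]-r[1][0])/240
    print("yaw",th_n)
  th=th_n
E
python3 -c "
from h import *
to([463,-34.5,187],-.09)"
```

```text
s [(np.float64(1.035357719296759), 141, np.float64(1.290915224527211), array([ 98.4, 139.3])), (np.float64(2.8801447734907306), 208, np.float64(1.3218495782754203), array([-140.7, -100.8]))]
yaw -0.08431338727419178
t [(np.float64(-3.4374564775144263), 100, np.float64(0.772662889889175), array([100.7, 140.7])), (np.float64(-1.7458570842744074), 102, np.float64(0.6791247526944423), array([-138.5,  -98.6]))]
yaw -0.08495166919483325
s [(np.float64(1.9452275127618956), 141, np.float64(1.2962987757568392), array([ 98.2, 139.1])), (np.float64(2.0144522365037045), 208, np.float64(1.3210091883137611), array([-140.7, -101. ]))]
yaw -0.08466323284590906
t [(np.float64(-2.603945329555814), 100, np.float64(0.7734570456174787), array([100.6, 140.7])), (np.float64(-2.6109919076512953), 102, np.float64(0.6769896902252146), array([-138.5,  -98.7]))]
yaw -0.08498102993689775
s [(np.float64(1.9414726949561023), 141, np.float64(1.2962735322396508), array([ 98.2, 139.1])), (np.float64(2.0182458095900113), 208, np.float64(1.3210071140977018), array([-140.7, -101. ]))]
yaw -0.08466114195925646
t [(np.float64(-2.607489740522083), 100, np.float64(0.7734445291142142), array([100.6, 140.7])), (np.float64(-2.6070819379776666), 102, np.float64(0.6769878221714983), array([-138.5,  -98.7]))]
yaw -0.08497933075962935
now 3.8 [464.1 -35.  188.8] F [ 0.6  0.5 -6.2] T [-0.01 -0.06  0.05] w 23.4
d [ 0.0044 -0.0026 -0.0017] r [ 0.5624 -0.0013 -0.005 ]
```

```bash
python3 -c "
from h import *
to([578.4,-9.8,187],-.085)"
```

```text
now 3.8 [464.1 -35.  188.8] F [ 0.6  0.5 -6.2] T [-0.01 -0.06  0.05] w 23.4
d [ 0.0052  0.2924 -0.0075] r [ 0.5524 -0.0013 -0.005 ]
```

>>> carry_out:
  increments:
    - {"dx":0.005,"dy":0.05,"dz":0,"rx":0.25,"ry":0,"rz":-0.005,"hand":0}
    - {"dx":0.005,"dy":0.1,"dz":-0.007,"rx":0.552,"ry":0,"rz":-0.005,"hand":0}
    - {"dx":0.005,"dy":0.2,"dz":-0.007,"rx":0.552,"ry":0,"rz":-0.005,"hand":0}
    - {"dx":0.005,"dy":0.27,"dz":-0.007,"rx":0.552,"ry":0,"rz":-0.005,"hand":0}
    - {"dx":0.005,"dy":0.292,"dz":-0.007,"rx":0.552,"ry":0,"rz":-0.005,"hand":0}
    - {"dx":0.005,"dy":0.292,"dz":-0.007,"rx":0.552,"ry":0,"rz":-0.005,"hand":0}
    - {"dx":0.005,"dy":0.292,"dz":-0.007,"rx":0.552,"ry":0,"rz":-0.005,"hand":0}

```text
t: 4.5
position: [575.6, -10.6, 185.2]
tool_rot: [1.269, 1.172, -1.276]
contact_force: [-0.5, -0.8, -5.6]
width: 23.5
```

```bash
python3 - <<'E'
from h import *
from workcell import camera
c=camera("scene"); np.savez("scene2.npz",**c)
cv2.imwrite("pics/scene2.png",cv2.resize(c["img"][185:305,205:345],None,fx=5.5,fy=5,interpolation=cv2.INTER_CUBIC))
to([578.4,-9.8,187],-.085)
W=cloud(c); o=np.array([640,-15.]); th=-.085; ex=np.array([np.cos(th),np.sin(th)]);ey=np.array([-ex[1],ex[0]])
X=(W[...,:2]-o)@ex; Y=(W[...,:2]-o)@ey; Z=W[...,2]
hsv=cv2.cvtColor(c["img"],cv2.COLOR_BGR2HSV)
g=(hsv[...,0]>60)&(hsv[...,0]<95)&(hsv[...,1]>90)&(X>-110)&(X<0)&(Z>120)&(Z<260)
for sg in(1,-1):
    m=g&(Y*sg>101)&(Z<236)
    print("plate",m.sum(),np.percentile(X[m],[5,50,95]).round(1),"Y",np.percentile(Y[m],[1,99]).round(1),"Z",np.percentile(Z[m],[1,99]).round(1))
m=g&(abs(Y)<90)&(Z>200); print("tube top",np.median(Z[m]),np.percentile(X[m],[3,97]))
E
```

```text
now 4.55 [575.6 -10.7 185.7] F [-0.  -0.3 -6. ] T [-0.03  0.01 -0.04] w 23.4
d [-0.0033  0.0067 -0.0029] r [-0.0013  0.0007  0.0098]
plate 136 [-50.6 -47.9 -45.5] Y [101.  137.8] Z [148.1 235.7]
plate 111 [-50.  -47.8 -45.8] Y [-138.6 -102.1] Z [177.9 235.7]
tube top 221.37328106463383 [-72.06899195 -48.48141222]
```

View pics/scene2.png

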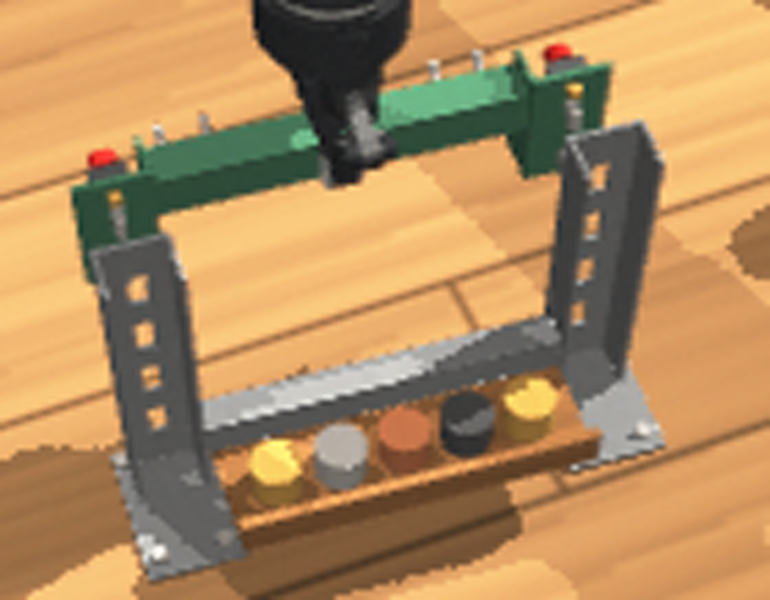

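The scene view shows both plates square in front of the posts with a gap of about 47 mm. The tongues are at (573,92) and (115,200) in the crop. Next I'll measure the sideways offset of rail to rack in this one camera, so its calibration error cancels.

```bash
cat > lat.py <<'E'
from h import *
O=np.array([640,-15.]);th=-.085; ex=np.array([np.cos(th),np.sin(th)]);ey=np.array([-ex[1],ex[0]])
def rayplane(c,uv,x):
    uv=np.atleast_2d(uv).astype(float); K=c["intrinsics"]
    d=np.c_[(uv[:,0]-K[0,2])/K[0,0],(uv[:,1]-K[1,2])/K[1,1],np.ones(len(uv))]@c["R"]
    o=-c["R"].T@c["t"]; n=np.r_[ex,0]; s=(x-(o-np.r_[O,0])@n)/(d@n); W=o+d*s[:,None]
    return np.c_[(W[:,:2]-O)@ey,W[:,2]]
def w(x,y,z): return np.r_[O+x*ex+y*ey,z]
E
python3 - <<'E'
from lat import *
c=load("scene2.npz"); g=c["img"].astype(float); gray=g.mean(-1)
hsv=cv2.cvtColor(c["img"],cv2.COLOR_BGR2HSV)
# slots (use scene0 = unobstructed light? use scene2 as well)
for f in("scene0.npz","scene2.npz"):
  cc=load(f); gr=cc["img"][...,2].astype(float); 
  for sg in(1,-1):
    r=[]
    for z0 in(40,90,140,190):
        p=proj(cc,w(1.5,120*sg-1,z0+14))[0].round().astype(int)
        win=gr[p[1]-4:p[1]+5,p[0]-3:p[0]+4]; bg=np.median(win[:, [0,-1]]); ww=np.clip(win-bg-40,0,None)
        vv,uu=np.mgrid[p[1]-4:p[1]+5,p[0]-3:p[0]+4]
        if ww.sum()>0: r.append(rayplane(cc,[(uu*ww).sum()/ww.sum(),(vv*ww).sum()/ww.sum()],1.5)[0].round(1).tolist())
    print(f,sg,r)
# plate outer edges
gm=((hsv[...,0]>60)&(hsv[...,0]<95)&(hsv[...,1]>90))
W=cloud(c);X=(W[...,:2]-O)@ex; Y=(W[...,:2]-O)@ey;Z=W[...,2]
m=gm&(X>-54)&(X<-44)&(abs(Y)>100)&(abs(Y)<146)
for sg in(1,-1):
    out=[];inn=[]
    for v in range(180,300):
        u=np.where(m[v]&(Y[v]*sg>0))[0]
        if len(u)<3: continue
        e=u.max()+.5 if sg>0 else u.min()-.5
        y,z=rayplane(c,(e,v),-47.9)[0]
        out.append((round(y,1),round(z)))
    print("outer",sg,out, np.median([o[0] for o in out]))
# tongues brass
for sg in(1,-1):
    p=proj(c,w(-42,120*sg,139+86.5))[0].round().astype(int)
    hh=hsv[p[1]-6:p[1]+7,p[0]-5:p[0]+6]; k=(hh[...,0]>12)&(hh[...,0]<35)&(hh[...,1]>100)
    vv,uu=np.where(k); q=(uu.mean()+p[0]-5,vv.mean()+p[1]-6); print("tongue",sg,k.sum(),q,rayplane(c,q,-42))
E
```

```text
scene0.npz 1 [[118.5, 54.6], [118.9, 105.6], [118.9, 156.0], [117.3, 207.7]]
scene0.npz -1 [[-121.3, 56.6], [-120.9, 106.1], [-120.9, 155.3], [-121.0, 205.9]]
scene2.npz 1 [[118.5, 54.7], [118.8, 105.8], [118.9, 156.6], [118.0, 207.3]]
scene2.npz -1 [[-120.9, 57.5], [-121.0, 107.7], [-120.9, 156.4], [-120.6, 206.0]]
outer 1 [(np.float64(137.8), 236), (np.float64(138.3), 231), (np.float64(138.7), 226), (np.float64(139.1), 221), (np.float64(139.5), 216), (np.float64(136.8), 213), (np.float64(137.2), 208), (np.float64(137.7), 203), (np.float64(138.1), 197), (np.float64(138.5), 192), (np.float64(138.9), 187), (np.float64(139.4), 182), (np.float64(133.4), 179), (np.float64(121.2), 180), (np.float64(118.4), 176), (np.float64(118.8), 170), (np.float64(116.0), 167), (np.float64(116.3), 161), (np.float64(113.5), 157), (np.float64(113.9), 152), (np.float64(114.2), 146)] 137.2
outer -1 [(np.float64(-116.6), 241), (np.float64(-127.6), 241), (np.float64(-136.0), 240), (np.float64(-139.1), 237), (np.float64(-139.6), 232), (np.float64(-140.0), 227), (np.float64(-137.8), 221), (np.float64(-138.3), 216), (np.float64(-138.7), 212), (np.float64(-139.2), 207), (np.float64(-139.7), 202), (np.float64(-140.1), 197), (np.float64(-137.9), 190), (np.float64(-138.3), 185)] -138.5
tongue 1 13 (np.float64(309.9230769230769), np.float64(202.30769230769232)) [[122.63559563 229.96438371]]
tongue -1 9 (np.float64(224.11111111111111), np.float64(223.0)) [[-122.23812579  237.70927453]]
```

Slot midline is at Y = -1.15 and rail midline at about -0.1, so the rail must shift about 1.1 mm to the right. I'll fix that and close to a gap of about 15 mm.

```bash
python3 -c "
from h import *
to([607.4,-14.5,188],-.085)"
```

```text
now 4.55 [575.6 -10.7 185.7] F [-0.  -0.3 -6. ] T [-0.03  0.01 -0.04] w 23.4
d [-0.0061  0.0799  0.0026] r [-0.0013  0.0007  0.0098]
```

>>> carry_out:
  increments:
    - {"dx":-0.006,"dy":0.03,"dz":0.003,"rx":0,"ry":0,"rz":0.01,"hand":0}
    - {"dx":-0.006,"dy":0.06,"dz":0.003,"rx":0,"ry":0,"rz":0.01,"hand":0}
    - {"dx":-0.006,"dy":0.08,"dz":0.003,"rx":0,"ry":0,"rz":0.01,"hand":0}
    - {"dx":-0.006,"dy":0.08,"dz":0.003,"rx":0,"ry":0,"rz":0.01,"hand":0}
    - {"dx":-0.006,"dy":0.08,"dz":0.003,"rx":0,"ry":0,"rz":0.01,"hand":0}

```text
t: 5.05
position: [606.8, -14.8, 187.7]
tool_rot: [1.271, 1.168, -1.273]
contact_force: [-0.9, 0.1, -5.8]
width: 23.4
```

```bash
python3 - <<'E'
from lat import *
from workcell import camera
c=camera("scene"); np.savez("scene3.npz",**c)
cv2.imwrite("pics/scene3.png",cv2.resize(c["img"][185:265,205:345],None,fx=5.7,fy=5.7,interpolation=cv2.INTER_CUBIC))
to([607.4,-14.5,188],-.085)
hsv=cv2.cvtColor(c["img"],cv2.COLOR_BGR2HSV)
gm=((hsv[...,0]>60)&(hsv[...,0]<95)&(hsv[...,1]>90))
W=cloud(c);X=(W[...,:2]-O)@ex; Y=(W[...,:2]-O)@ey;Z=W[...,2]
m=gm&(X>-25)&(X<-8)&(abs(Y)>101)&(abs(Y)<146)&(Z<236)
for sg in(1,-1):
    k=m&(Y*sg>0); x=np.median(X[k]); print(sg,"plate X",x,k.sum())
    out=[]
    for v in range(180,300):
        u=np.where(k[v])[0]
        if len(u)<3: continue
        e=u.max()+.5 if sg>0 else u.min()-.5
        y,z=rayplane(c,(e,v),x)[0]
        out.append((round(float(y),1),round(float(z))))
    print("outer",sg,out)
for sg in(1,-1):
    p=proj(c,w(-10,120*sg,141+86.5))[0].round().astype(int)
    hh=hsv[p[1]-6:p[1]+7,p[0]-5:p[0]+6]; k=(hh[...,0]>12)&(hh[...,0]<35)&(hh[...,1]>100)
    vv,uu=np.where(k); q=(uu.mean()+p[0]-5,vv.mean()+p[1]-6); print("tongue",sg,k.sum(),q,rayplane(c,q,-10))
E
```

```text
now 5.1 [606.6 -14.7 187.7] F [ 0.  -0.6 -5.5] T [ 0.   -0.01  0.04] w 23.4
d [-0.0007  0.002  -0.0007] r [-0.0013  0.0009  0.0027]
1 plate X -16.976148116151393 33
outer 1 [(138.5, 230), (129.8, 229), (128.4, 174), (128.8, 169)]
-1 plate X -16.952609890907485 22
outer -1 [(-111.3, 235), (-137.9, 243), (-141.4, 235)]
tongue 1 2 (np.float64(312.5), np.float64(210.0)) [[117.58047916 238.94268105]]
tongue -1 3 (np.float64(227.33333333333334), np.float64(232.33333333333334)) [[-121.42678972  239.28390844]]
```

View pics/scene3.png

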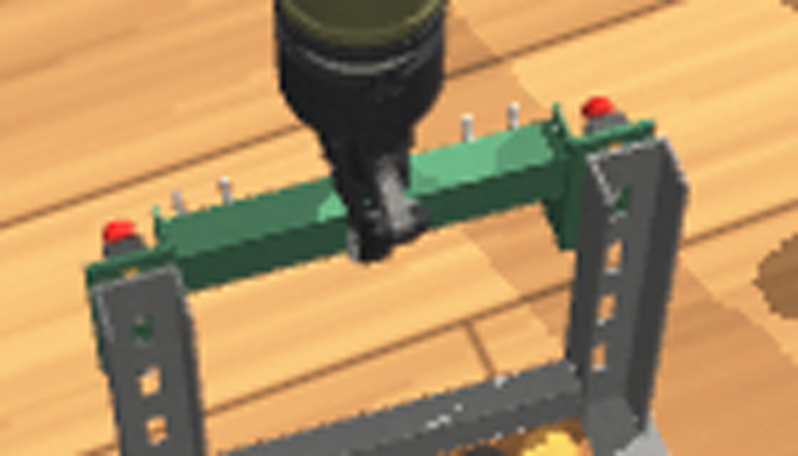

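The gap is now 16 mm with the rail centred (plate edges 138.5 and -141.4, middle -1.4). I'll advance slowly and watch the force.

>>> carry_out:
  increments:
    - {"dx":0,"dy":0.01,"dz":0,"rx":0,"ry":0,"rz":0,"hand":0}
    - {"dx":0,"dy":0.018,"dz":0,"rx":0,"ry":0,"rz":0,"hand":0}
    - {"dx":0,"dy":0.024,"dz":0,"rx":0,"ry":0,"rz":0,"hand":0}
    - {"dx":0,"dy":0.024,"dz":0,"rx":0,"ry":0,"rz":0,"hand":0}

```text
t: 5.5
position: [615.7, -15.4, 187.5]
tool_rot: [1.27, 1.169, -1.274]
contact_force: [-1.4, -0.3, -5.2]
width: 23.3
```

```bash
cat > st.py <<'E'
from h import *
from workcell import bot
from lat import ex,ey
def p():
    o=bot.observe();q=o["position"];f=o["contact_force"];d=q[:2]-[638.2,-14.85]
    print("rack frame x,y %.1f %.1f z %.1f"%(d@ex,d@ey,q[2]-46.7),"F x,y,z %.1f %.1f %.1f"%(f[:2]@ex,f[:2]@ey,f[2]),"T",o["ft_torque"].round(2),"t",o["t"])
p()
E
python3 st.py
```

```text
rack frame x,y -22.4 -2.5 z 140.8 F x,y,z -1.4 -0.4 -5.2 T [0.01 0.24 0.08] t 5.5
```

>>> carry_out:
  increments:
    - {"dx":0,"dy":0.005,"dz":0,"rx":0,"ry":0,"rz":0,"hand":0}
    - {"dx":0,"dy":0.01,"dz":0,"rx":0,"ry":0,"rz":0,"hand":0}
    - {"dx":0,"dy":0.01,"dz":0,"rx":0,"ry":0,"rz":0,"hand":0}
    - {"dx":0,"dy":0.01,"dz":0,"rx":0,"ry":0,"rz":0,"hand":0}

```text
t: 5.9
position: [615.5, -15.4, 186.9]
tool_rot: [1.266, 1.176, -1.281]
contact_force: [-9.5, 0.5, 0.1]
width: 23.1
```

```bash
python3 st.py; python3 - <<'E'
from h import *
from workcell import camera
c=camera("scene"); np.savez("scene4.npz",**c)
cv2.imwrite("pics/scene4.png",cv2.resize(c["img"][185:265,205:345],None,fx=5.7,fy=5.7,interpolation=cv2.INTER_CUBIC))
E
```

```text
rack frame x,y -22.6 -2.5 z 140.2 F x,y,z -9.5 -0.3 0.1 T [0.15 1.7  0.09] t 5.9
```

View pics/scene4.png

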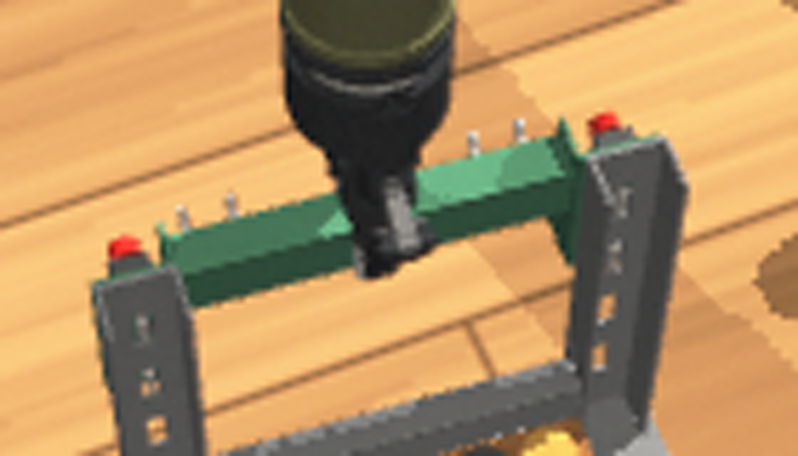

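```bash
python3 -c "
from h import *
to([638.2,-14.85,187],-.085)"; python3 - <<'E'
from lat import *
c=load("scene4.npz")
W=cloud(c);X=(W[...,:2]-O)@ex; Y=(W[...,:2]-O)@ey;Z=W[...,2]
hsv=cv2.cvtColor(c["img"],cv2.COLOR_BGR2HSV)
gm=((hsv[...,0]>60)&(hsv[...,0]<95)&(hsv[...,1]>60))
for sg in(1,-1):
  # outer strips of plates & the tube rear edge
  k=gm&(Y*sg>20)&(Y*sg<95)&(Z>195)&(Z<217)&(X>-25); print("tube rear X",np.median(X[k]),k.sum())
  k=gm&(Y*sg>100)&(Y*sg<146)&(X>-20)&(X<0); print("plate",np.median(X[k]),k.sum(),np.percentile(Y[k],[1,99]),np.percentile(Z[k],[1,99]))
c=load("scene2.npz")
W=cloud(c);X=(W[...,:2]-O)@ex; Y=(W[...,:2]-O)@ey;Z=W[...,2]
hsv=cv2.cvtColor(c["img"],cv2.COLOR_BGR2HSV)
gm=((hsv[...,0]>60)&(hsv[...,0]<95)&(hsv[...,1]>60))
for sg in(1,-1):
  k=gm&(Y*sg>20)&(Y*sg<95)&(Z>195)&(Z<217)&(X>-60); print("tube rear X ref",np.median(X[k]),k.sum())
E
```

```text
now 5.95 [615.5 -15.4 186.9] F [-10.1   0.7  -1.2] T [0.14 1.76 0.06] w 23.5
d [-0.0008  0.0564 -0.0063] r [-0.0008  0.0011  0.0233]
tube rear X -10.441655008302824 96
plate -7.853319182662247 15 [100.76915419 117.62268108] [146.27637696 239.92835187]
tube rear X -10.543904680981957 118
plate -9.629810166237661 10 [-140.35145181 -101.55399067] [166.92625082 245.3526644 ]
tube rear X ref -50.924005164647276 98
tube rear X ref -50.669949118811076 116
```

The gap is 6.5 mm, so the tabs are inside the slots and the 6 mm tongues have just touched the post faces. Now I'll press the latches back.

>>> carry_out:
  increments:
    - {"dx":0,"dy":0.01,"dz":0,"rx":0,"ry":0,"rz":0.02,"hand":0}
    - {"dx":0,"dy":0.015,"dz":0,"rx":0,"ry":0,"rz":0.02,"hand":0}
    - {"dx":0,"dy":0.02,"dz":0,"rx":0,"ry":0,"rz":0.02,"hand":0}
    - {"dx":0,"dy":0.022,"dz":0,"rx":0,"ry":0,"rz":0.02,"hand":0}
    - {"dx":0,"dy":0.022,"dz":0,"rx":0,"ry":0,"rz":0.02,"hand":0}

```text
t: 6.45
position: [617.8, -15.7, 186.1]
tool_rot: [1.265, 1.179, -1.283]
contact_force: [-15.6, 1.7, 3.8]
width: 23.0
```

```bash
python3 st.py
```

```text
rack frame x,y -20.2 -2.6 z 139.4 F x,y,z -15.7 0.3 3.8 T [0.35 2.64 0.03] t 6.45
```

>>> carry_out:
  increments:
    - {"dx":-0.003,"dy":0.018,"dz":0,"rx":0,"ry":0,"rz":0.03,"hand":0}
    - {"dx":-0.003,"dy":0.022,"dz":0,"rx":0,"ry":0,"rz":0.03,"hand":0}
    - {"dx":-0.003,"dy":0.026,"dz":0,"rx":0,"ry":0,"rz":0.03,"hand":0}
    - {"dx":-0.003,"dy":0.03,"dz":0,"rx":0,"ry":0,"rz":0.03,"hand":0}
    - {"dx":-0.003,"dy":0.03,"dz":0,"rx":0,"ry":0,"rz":0.03,"hand":0}

```text
t: 6.95
position: [620.9, -15.9, 185.8]
tool_rot: [1.262, 1.182, -1.287]
contact_force: [-20.3, 2.4, 5.7]
width: 22.9
```

```bash
python3 st.py;python3 -c "
from h import *
to([638.2,-14.85,187],-.085)"
```

```text
rack frame x,y -17.2 -2.5 z 139.1 F x,y,z -20.4 0.7 5.7 T [ 0.37  3.5  -0.02] t 6.95
now 6.95 [620.9 -15.9 185.8] F [-20.3   2.4   5.7] T [ 0.37  3.5  -0.02] w 22.9
d [-0.0038  0.0429 -0.0063] r [-0.0005  0.0016  0.0394]
```

>>> carry_out:
  increments:
    - {"dx":-0.004,"dy":0.03,"dz":0,"rx":0,"ry":0,"rz":0.06,"hand":0}
    - {"dx":-0.004,"dy":0.033,"dz":0,"rx":0,"ry":0,"rz":0.08,"hand":0}
    - {"dx":-0.004,"dy":0.035,"dz":0,"rx":0,"ry":0,"rz":0.08,"hand":0}
    - {"dx":-0.004,"dy":0.035,"dz":0,"rx":0,"ry":0,"rz":0.08,"hand":0}

```text
t: 7.35
position: [621.6, -16.0, 185.1]
tool_rot: [1.267, 1.173, -1.278]
contact_force: [-28.4, 1.7, 10.0]
width: 23.4
```

```bash
python3 st.py;python3 -c "
from h import *
to([638.2,-14.85,187],-.085)"; python3 - <<'E'
from lat import *
from workcell import camera
c=camera("scene"); np.savez("scene5.npz",**c)
cv2.imwrite("pics/scene5.png",cv2.resize(c["img"][185:265,205:345],None,fx=5.7,fy=5.7,interpolation=cv2.INTER_CUBIC))
W=cloud(c);X=(W[...,:2]-O)@ex; Y=(W[...,:2]-O)@ey;Z=W[...,2]
hsv=cv2.cvtColor(c["img"],cv2.COLOR_BGR2HSV)
gm=((hsv[...,0]>60)&(hsv[...,0]<95)&(hsv[...,1]>60))
for sg in(1,-1):
  for a,b in((195,206),(206,217)):
    k=gm&(Y*sg>20)&(Y*sg<95)&(Z>a)&(Z<b)&(X>-15); print("tube rear X",np.median(X[k]),k.sum())
E
```

```text
rack frame x,y -16.5 -2.6 z 138.4 F x,y,z -28.4 -0.7 10.0 T [0.53 4.99 0.01] t 7.35
now 7.35 [621.6 -16.  185.1] F [-28.4   1.7  10. ] T [0.53 4.99 0.01] w 23.4
d [-0.005   0.0412 -0.0064] r [-0.0003  0.0021  0.0162]
tube rear X -4.211097746288621 42
tube rear X -4.434209005858925 56
tube rear X -4.565239748230815 52
tube rear X -4.502598383521265 58
```

View pics/scene5.png

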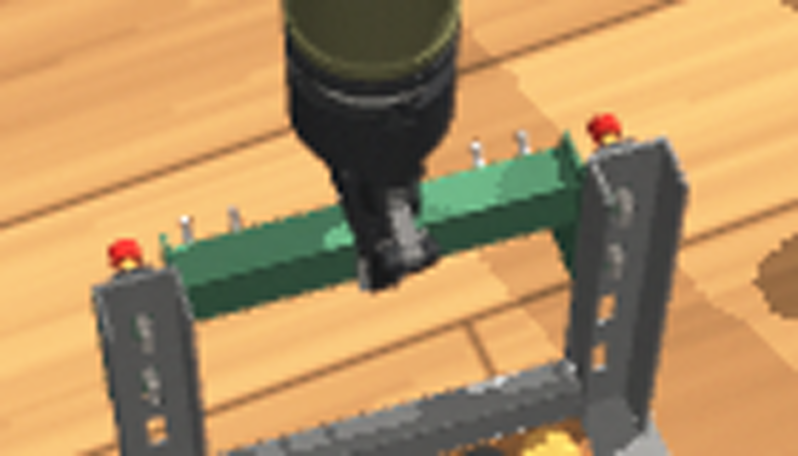

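The plates are now flat on the posts: the plate is at -1.5 against the face at -1.05. Hooks are visible in all the top slots. Press is 28 N, so I'll ease it slightly and start pushing down in small steps.

>>> carry_out:
  increments:
    - {"dx":0.002,"dy":0.03,"dz":0,"rx":0,"ry":0,"rz":0.05,"hand":0}
    - {"dx":0.005,"dy":0.029,"dz":0,"rx":0,"ry":0,"rz":0.05,"hand":0}
    - {"dx":0.008,"dy":0.029,"dz":0,"rx":0,"ry":0,"rz":0.05,"hand":0}
    - {"dx":0.01,"dy":0.029,"dz":0,"rx":0,"ry":0,"rz":0.05,"hand":0}

```text
t: 7.8
position: [621.6, -16.1, 179.4]
tool_rot: [1.267, 1.172, -1.278]
contact_force: [-25.1, 1.9, 9.6]
width: 23.1
```

```bash
python3 st.py;python3 -c "
from h import *
to([638.2,-14.85,187],-.085)"
```

```text
rack frame x,y -16.5 -2.7 z 132.7 F x,y,z -25.2 -0.2 9.6 T [0.41 4.38 0.07] t 7.8
now 7.8 [621.6 -16.1 179.4] F [-25.1   1.9   9.6] T [0.41 4.38 0.07] w 23.1
d [-0.0193  0.041  -0.0067] r [-0.0004  0.0027  0.0149]
```

>>> carry_out:
  increments:
    - {"dx":0.003,"dy":0.027,"dz":0,"rx":0,"ry":0,"rz":0.05,"hand":0}
    - {"dx":0.006,"dy":0.027,"dz":0,"rx":0,"ry":0,"rz":0.05,"hand":0}
    - {"dx":0.009,"dy":0.027,"dz":0,"rx":0,"ry":0,"rz":0.05,"hand":0}

```text
t: 8.1
position: [621.7, -16.2, 174.0]
tool_rot: [1.268, 1.17, -1.276]
contact_force: [-23.0, 3.0, 8.0]
width: 23.5
```

```bash
python3 st.py;python3 - <<'E'
from lat import *
from workcell import camera
c=camera("scene"); np.savez("scene6.npz",**c)
cv2.imwrite("pics/scene6.png",cv2.resize(c["img"][185:265,205:345],None,fx=5.7,fy=5.7,interpolation=cv2.INTER_CUBIC))
for f in("scene2.npz","scene5.npz","scene6.npz"):
  c=load(f); W=cloud(c);X=(W[...,:2]-O)@ex; Y=(W[...,:2]-O)@ey;Z=W[...,2]
  hsv=cv2.cvtColor(c["img"],cv2.COLOR_BGR2HSV)
  gm=((hsv[...,0]>60)&(hsv[...,0]<95)&(hsv[...,1]>60)&(hsv[...,2]>100))
  for sg in(1,-1):
    k=gm&(Y*sg>35)&(Y*sg<95)&(Z>195)&(Z<230)&(X>-80)&(X<0); print(f,"tube top Z",np.median(Z[k]),k.sum())
E
```

```text
rack frame x,y -16.3 -2.8 z 127.3 F x,y,z -23.1 1.1 8.0 T [0.32 3.86 0.09] t 8.1
scene2.npz tube top Z 222.91870812929403 139
scene2.npz tube top Z 223.34136861155315 147
scene5.npz tube top Z 222.79145665400802 140
scene5.npz tube top Z 223.2016925847452 155
scene6.npz tube top Z 211.6287173393339 139
scene6.npz tube top Z 212.17998904574455 152
```

View pics/scene6.png

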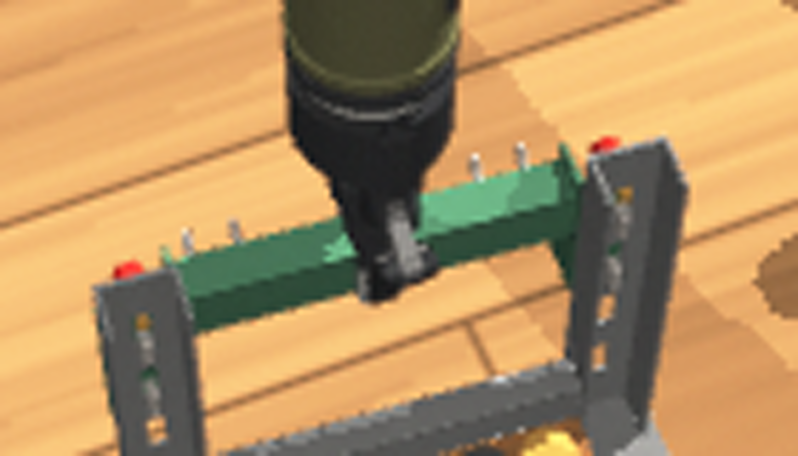

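The rail came down 11 mm with the gripper, and brass now shows in both top slots, at (625,192) and (143,322) in the crop. I'll push on to the stop.

>>> carry_out:
  increments:
    - {"dx":0.003,"dy":0.026,"dz":0,"rx":0,"ry":0,"rz":0.04,"hand":0}
    - {"dx":0.006,"dy":0.026,"dz":0,"rx":0,"ry":0,"rz":0.04,"hand":0}
    - {"dx":0.008,"dy":0.026,"dz":0,"rx":0,"ry":0,"rz":0.04,"hand":0}
    - {"dx":0.008,"dy":0.026,"dz":0,"rx":0,"ry":0,"rz":0.04,"hand":0}

```text
t: 8.55
position: [621.8, -16.3, 172.4]
tool_rot: [1.268, 1.171, -1.276]
contact_force: [-30.1, 3.8, 27.0]
width: 23.1
```

```bash
python3 st.py
```

```text
rack frame x,y -16.2 -2.9 z 125.7 F x,y,z -30.3 1.2 27.0 T [0.6  5.18 0.05] t 8.55
```

It stopped hard at 125.7 mm with 27 N up, so it is home. I'll relax the force and check the latches.

>>> carry_out:
  increments:
    - {"dx":0.003,"dy":0.02,"dz":0,"rx":0,"ry":0,"rz":0.02,"hand":0}
    - {"dx":0.001,"dy":0.006,"dz":0,"rx":0,"ry":0,"rz":0,"hand":0}
    - {"dx":0,"dy":0,"dz":0,"rx":0,"ry":0,"rz":0,"hand":0}

```text
t: 8.85
position: [621.5, -16.3, 172.8]
tool_rot: [1.269, 1.171, -1.276]
contact_force: [0.4, -1.1, -5.4]
width: 23.6
```

```bash
python3 st.py;python3 - <<'E'
from lat import *
from workcell import camera
c=camera("scene"); np.savez("scene7.npz",**c)
cv2.imwrite("pics/scene7.png",cv2.resize(c["img"][185:265,205:345],None,fx=5.7,fy=5.7,interpolation=cv2.INTER_CUBIC))
for f in("scene7.npz",):
  c=load(f); W=cloud(c);X=(W[...,:2]-O)@ex; Y=(W[...,:2]-O)@ey;Z=W[...,2]
  hsv=cv2.cvtColor(c["img"],cv2.COLOR_BGR2HSV)
  gm=((hsv[...,0]>60)&(hsv[...,0]<95)&(hsv[...,1]>60)&(hsv[...,2]>100))
  for sg in(1,-1):
    k=gm&(Y*sg>35)&(Y*sg<95)&(Z>195)&(Z<230)&(X>-80)&(X<0); print(f,"tube top Z",np.median(Z[k]),k.sum())
for f in("scene2.npz","scene5.npz","scene6.npz","scene7.npz"):
  c=load(f); W=cloud(c);X=(W[...,:2]-O)@ex; Y=(W[...,:2]-O)@ey;Z=W[...,2]
  hsv=cv2.cvtColor(c["img"],cv2.COLOR_BGR2HSV)
  r=((hsv[...,0]<6)|(hsv[...,0]>174))&(hsv[...,1]>170)
  gm=((hsv[...,0]>60)&(hsv[...,0]<95)&(hsv[...,1]>60)&(hsv[...,2]>100))
  for sg in(1,-1):
    k=r&(abs(Y*sg-120)<15)&(Z>200)&(X>-100)&(X<10)
    tk=gm&(Y*sg>35)&(Y*sg<95)&(Z>195)&(Z<230)&(X>-80)&(X<0)
    print(f,sg,k.sum(),"knob X rel tube",np.median(X[k])-np.median(X[tk]),"Z",np.median(Z[k])-np.median(Z[tk]))
E
```

```text
rack frame x,y -16.5 -2.8 z 126.1 F x,y,z 0.5 -1.0 -5.4 T [0.01 0.02 0.08] t 8.85
scene7.npz tube top Z 210.64268026203862 139
scene7.npz tube top Z 210.97468408498503 155
scene2.npz 1 11 knob X rel tube -6.125169102119045 Z 9.648791974354964
scene2.npz -1 13 knob X rel tube -6.908122358215678 Z 8.179476422954167
scene5.npz 1 14 knob X rel tube -10.540502142904785 Z 8.8258201585422
scene5.npz -1 14 knob X rel tube -13.899923735855024 Z 8.280385131114542
scene6.npz 1 6 knob X rel tube -8.76527483299953 Z 8.548386637252463
scene6.npz -1 9 knob X rel tube -6.9673215746386035 Z 9.623668576665892
scene7.npz 1 6 knob X rel tube -8.31490918108444 Z 10.447808365202349
scene7.npz -1 9 knob X rel tube -7.871455441704661 Z 7.916760992563297
```

View pics/scene7.png

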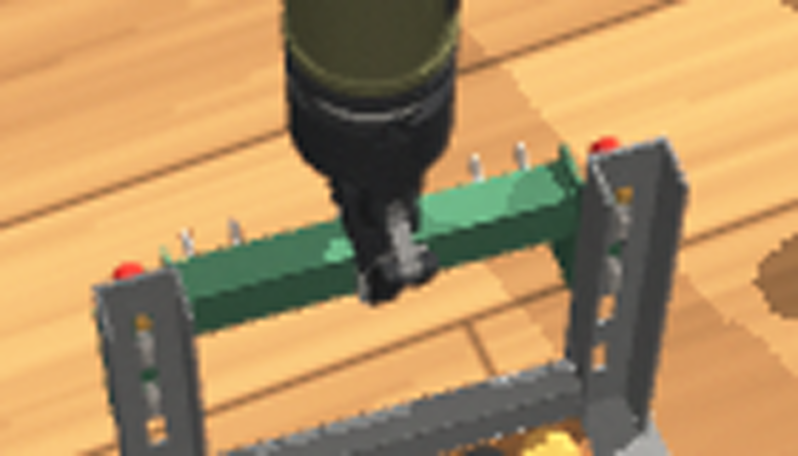

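Relaxed at the same x, the press force is now 0.4 N, where the springs were pushing back with 20 N. Brass also shows in both slots, so both latches are out. I'll release and retreat upward.

>>> carry_out:
  increments:
    - {"dx":0,"dy":0,"dz":0,"rx":0,"ry":0,"rz":0,"hand":60}
    - {"dx":0,"dy":0,"dz":0,"rx":0,"ry":0,"rz":0,"hand":60}
    - {"dx":0,"dy":0,"dz":0,"rx":0,"ry":0,"rz":0,"hand":60}
    - {"dx":0,"dy":0,"dz":0,"rx":0,"ry":0,"rz":0,"hand":60}
    - {"dx":0,"dy":0,"dz":0,"rx":0,"ry":0,"rz":0,"hand":60}
    - {"dx":0,"dy":0,"dz":0,"rx":0,"ry":0,"rz":0,"hand":60}

```text
t: 9.5
position: [621.8, -16.3, 172.8]
tool_rot: [1.269, 1.17, -1.276]
contact_force: [0.1, -0.1, -0.3]
width: 51.3
```

```bash
python3 st.py;python3 -c "
from h import *
to([621.5,-16.3,330])"
```

```text
rack frame x,y -16.2 -2.8 z 126.1 F x,y,z 0.1 -0.1 -0.3 T [ 0.03 -0.01 -0.02] t 9.5
now 9.5 [621.8 -16.3 172.8] F [ 0.1 -0.1 -0.3] T [ 0.03 -0.01 -0.02] w 51.3
d [-0.393  -0.0025  0.0005] r [0. 0. 0.]
```

>>> carry_out:
  increments:
    - {"dx":-0.05,"dy":0,"dz":0,"rx":0,"ry":0,"rz":0,"hand":60}
    - {"dx":-0.12,"dy":0,"dz":0,"rx":0,"ry":0,"rz":0,"hand":60}
    - {"dx":-0.22,"dy":0,"dz":0,"rx":0,"ry":0,"rz":0,"hand":60}
    - {"dx":-0.32,"dy":0,"dz":0,"rx":0,"ry":0,"rz":0,"hand":60}
    - {"dx":-0.35,"dy":-0.1,"dz":0,"rx":0,"ry":0,"rz":0,"hand":60}
    - {"dx":-0.35,"dy":-0.22,"dz":0,"rx":0,"ry":0,"rz":0,"hand":60}
    - {"dx":-0.35,"dy":-0.34,"dz":0,"rx":0,"ry":0,"rz":0,"hand":60}
    - {"dx":-0.35,"dy":-0.45,"dz":0,"rx":0,"ry":0,"rz":0,"hand":60}
    - {"dx":-0.35,"dy":-0.45,"dz":0,"rx":0,"ry":0,"rz":0,"hand":60}
    - {"dx":-0.35,"dy":-0.45,"dz":0,"rx":0,"ry":0,"rz":0,"hand":60}

```text
t: 10.5
position: [442.7, -0.7, 314.1]
tool_rot: [1.269, 1.17, -1.275]
contact_force: [0.6, -0.3, 0.9]
width: 51.1
```

```bash
python3 st.py;python3 - <<'E'
from lat import *
from workcell import camera
c=camera("scene"); np.savez("scene8.npz",**c)
cv2.imwrite("pics/scene8.png",cv2.resize(c["img"][185:285,205:345],None,fx=5.7,fy=5.7,interpolation=cv2.INTER_CUBIC))
t=camera("top"); cv2.imwrite("pics/top8.png",cv2.resize(t["img"][90:225,120:390],None,fx=2.9,fy=2.9,interpolation=cv2.INTER_CUBIC))
W=cloud(c);X=(W[...,:2]-O)@ex; Y=(W[...,:2]-O)@ey;Z=W[...,2]
hsv=cv2.cvtColor(c["img"],cv2.COLOR_BGR2HSV)
gm=((hsv[...,0]>60)&(hsv[...,0]<95)&(hsv[...,1]>60)&(Z>150)&(X<10)&(X>-60))
for sg in(1,-1):
    k=gm&(hsv[...,2]>100)&(Y*sg>10)&(Y*sg<95); print("tube top Z",np.median(Z[k]),k.sum())
    k=gm&(Y*sg>20)&(Y*sg<95)&(Z<206)&(X>-15); print("tube rear X (pressed was -4.4)",np.median(X[k]))
    p=proj(c,w(2,120*sg-1,126+86.5))[0].round().astype(int); print(p,c["img"][p[1]-3:p[1]+4,p[0]-1:p[0]+2].tolist())
E
```

```text
rack frame x,y -196.0 -2.5 z 267.4 F x,y,z 0.6 -0.2 0.9 T [-0.01 -0.07 -0.01] t 10.5
tube top Z 210.86351721663496 201
tube rear X (pressed was -4.4) -4.594174319829589
[314 219] [[[78, 80, 81], [79, 81, 82], [79, 81, 81]], [[79, 81, 82], [78, 83, 87], [70, 86, 97]], [[51, 90, 117], [59, 119, 163], [61, 116, 156]], [[39, 78, 105], [54, 105, 141], [53, 96, 129]], [[70, 98, 108], [84, 111, 132], [60, 84, 99]], [[121, 128, 135], [119, 124, 130], [97, 101, 104]], [[101, 107, 111], [119, 126, 130], [90, 93, 95]]]
tube top Z 210.57184825238053 217
tube rear X (pressed was -4.4) -4.422744063027759
[229 241] [[[79, 81, 81], [80, 81, 82], [79, 81, 82]], [[79, 80, 81], [78, 80, 82], [78, 81, 82]], [[74, 82, 81], [67, 99, 123], [68, 97, 119]], [[57, 80, 83], [55, 113, 155], [55, 107, 145]], [[65, 78, 74], [50, 96, 128], [53, 98, 130]], [[73, 83, 77], [105, 122, 135], [120, 127, 132]], [[76, 81, 76], [98, 105, 104], [121, 128, 133]]]
```

View pics/scene8.png

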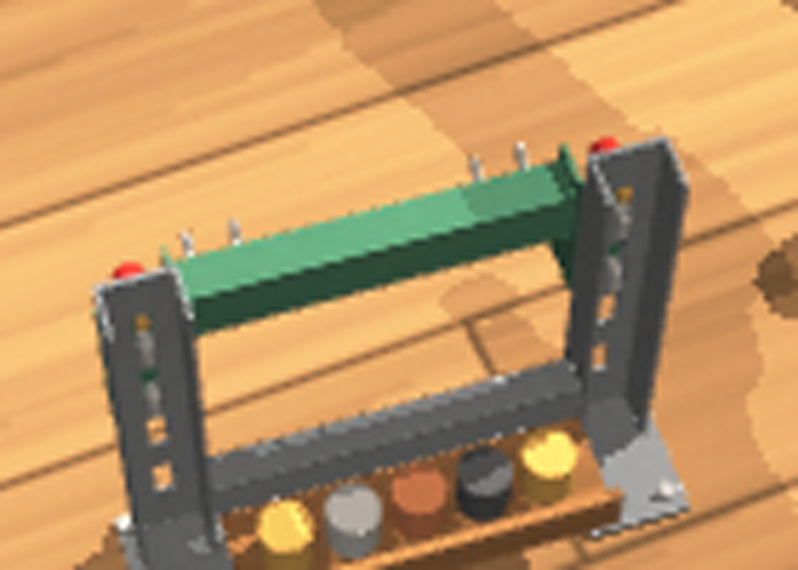

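View pics/top8.png

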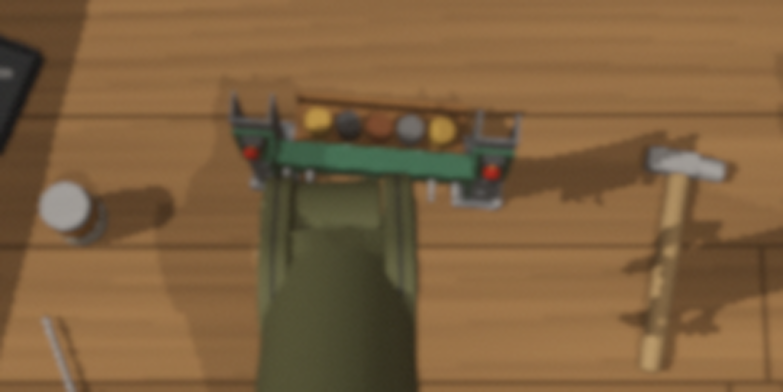

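The scene view shows the rail level against both posts with brass in both top slots, at (625,192) and (143,322). The top view shows the arm clear of the rail, and the jar and hammer where they were.

```bash
python3 -c "
from workcell import bot
print(bot.sign_off())"
```

```text
the job is handed in; nothing more can be done
None
```

The green rail is hung in the top two slots of both posts, pushed down to its stop and released; I then handed the job in at about 10.6 s of the 66 s allowed.

**What I did:** I gripped the tube from above and corrected the rail about 1.1 mm sideways against the slots, measured in the scene view. I put the tabs in, pressed both latches back until the plates were flat on the posts, pushed the rail down about 12 mm, let go and backed the arm off.

**Last checks:**
- **Height:** the rail's underside stopped at about 126 mm (125.7 under load, 126.1 relaxed). It is level: the two sides of the tube top read 210.9 and 210.6 mm.
- **Seating:** after release, the tube's rear face is within about 0.2 mm of where it was when pressed against the posts.
- **Latches:** brass shows in both top slots. The press force fell to 0.4 N once I eased off, where the latch springs had been pushing back with about 20 N. I did not tug the rail upward to test the lock.
- **Robot:** it is touching nothing, and the force reading is about 1 N.
- **Bystanders:** the jar and hammer look undisturbed in the last top view. The screwdriver was mostly out of that picture, but the arm never worked near it.

**Force over the asked range:** forces mostly stayed around 20–25 N, but the press against the posts reached 28 N on first contact. At the stop it reached about 30 N inward and 27 N down.

**Measurements that disagreed:** the two cameras differed by about 2 mm on the rack's position, which is why I aligned the rail using the scene camera alone.

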